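Close a valve stack: end plate onto two tie rods, pushed home, keeper shut

TASK

Swing the red keeper bar well clear, take the bare aluminium end plate (the one with two bores) out of the grey rack and hang it upright by both bores on the ends of the two tie rods, then let go of it there. Then push the hanging plate straight back along the rods until the loose stack section and the plate sit tight against the inlet block, and swing the keeper bar fully shut across the plate. Leave the green blanking plate and everything else on the table as they are.

Things in the scene. Friction and masses are not known exactly. Their poses are not given: they have to be found in the camera images.
- fixture: Fixed stacking fixture: steel base 12 mm thick (x -130 to 70, y -85 to 85 mm, an ear at the keeper post to y = 147), on it a blue pedestal with an aluminium inlet block (126 mm wide, top z = 147 mm; a black module lies on it, top z = 178). Origin on the table under the middle of the block's front face, the plane x = 0; -x points out of it along the rods, to the robot's side; y left, z up.
- rod_left_tip (a point): Tip of the left (+y) tie rod. Both rods are level, smooth, oiled steel rods (friction 0.12), 12 mm in diameter, 100 mm above the table, at y = +45 and -45 mm in the fixture's frame; they run from the block's face to x = -115 mm, and their last 10 mm taper to a nose of 5 mm diameter.
- rod_right_tip (a point): Tip of the right (-y) tie rod.
- rods_mid_tip (a point): Point midway between the two rod tips: fixture x = -115 mm, y = 0, z = 100 mm.
- section (a joint): Loose stack section: an aluminium slice 32 mm thick, 126 wide, from z = 60 to 146 mm, that slides on the rods. Value in m = its gap to the inlet block; 0 = tight against the block (its front then at fixture x = -32 mm), up to 0.02. It moves stiffly, about 2 N, and stays where it is left.
- keeper (a joint): Red keeper bar, angle about its upright post left of the rods. 0 = shut: the bar points along fixture -y, across and above the rods (z = 115 to 131 mm), its rubber buffer 1 mm before the front of a plate that is home. Grows to 2.0 as the bar swings out to the robot (clockwise from above); 1.57 = along fixture -x. Stiff (0.12 N m), stays where left.
- keeper_pivot (a point): The keeper's hinge axis (vertical), at mid-height of the bar: fixture x = -66 mm, y = +110 mm, z = 123 mm.
- keeper_grip (a point): Point on the upright black grip at the free end of the bar, 125 mm from the hinge axis. The grip is a round stick 16 to 18 mm in diameter whose top is at z = 191 mm; this point is at z = 171 mm.
- rack: Fixed grey plastic rack, base 150 x 130 mm, 10 mm thick, with two slots along its y direction at its own x = -36 and +36 mm; each slot is 17 mm wide between cheeks that rise to 43 mm above the table at y = +-48 mm. Origin on the table under its centre.
- end_plate: Bare aluminium end plate, 14 mm thick (own x), 126 wide (y), 96 high (z), 0.3 to 0.55 kg; origin at the middle of its lower edge. Faces alike, a small brass plug in each. Two through bores, 15 mm diameter, along x at y = +-45 mm, 52 mm above the lower edge. Stands upright in a slot of the rack, lower edge 10 mm above the table. Fully home, its middle plane is at fixture x = -39 mm.
- bore_a (a point): Centre of the bore at the plate's +y side, at mid-thickness.
- bore_b (a point): Centre of the bore at the plate's -y side, at mid-thickness.
- bores_mid (a point): Point of the end plate midway between the two bores, at mid-thickness.
- blank_plate: Green blanking plate without bores, of the same outer size, in the rack's other slot; it stays there. Origin at the middle of its lower edge.
- module_1: Black solenoid module standing upright, 42 x 38 x 87 mm, bystander on the left; origin under its centre.
- module_2: Another such standing module.
- module_3: Another such standing module.
- driver: Orange-handled nut driver, 157 mm long, lying on the table before the robot; bystander.
- wrench: Flat steel pin wrench, 174 mm long, lying at the front right; bystander.
- nut_1: Black ribbed ring nut, 41 mm across, 20 mm high, lying right of the fixture; bystander.
- nut_2: Another such nut.
There are look-alikes about, which are no part of the job. Several things have the shape of the end_plate; the one meant has the colours described above.

How it is judged:
On the way, in this order (a step that is already met when the one before it is completed fails the run):
1. the keeper bar is swung clear of the rods (value of joint keeper above 1.2 rad), for 0.2 s.
2. the end plate hangs upright by both bores on the ends of the rods, let go, not yet home (x of bores_mid in the frame of fixture between -0.11 and -0.05 m and y of bores_mid in the frame of fixture between -0.004 and 0.004 m and z of bores_mid in the frame of fixture between 0.095 and 0.104 m and angle between the y axis of end_plate and the y axis of fixture, either way round below 0.08 rad and angle between end_plate's own z axis and vertical below 0.1 rad and contact force between the fingers and end_plate below 0.3 N and value of joint keeper above 1 rad), for 0.2 s.
3. plate and section are pushed home against the inlet block (y of bores_mid in the frame of fixture between -0.004 and 0.004 m and z of bores_mid in the frame of fixture between 0.095 and 0.104 m and angle between the y axis of end_plate and the y axis of fixture, either way round below 0.08 rad and angle between end_plate's own z axis and vertical below 0.1 rad and x of bores_mid in the frame of fixture above -0.042 m and value of joint section below 0.003 m and value of joint keeper above 0.5 rad), for 0.2 s.
4. the keeper bar is shut across the plate (value of joint keeper below 0.1 rad), for 0.2 s.
At the end, for the whole second after the job is handed in: The end plate hangs upright on both rods (within 4 mm sideways, 0.08 rad), its middle plane within 3 mm of fully home; the section's gap is under 3 mm; the keeper bar is within 0.1 rad of shut; the plate is at rest and the blanking plate still in its slot (y of bores_mid in the frame of fixture between -0.004 and 0.004 m and z of bores_mid in the frame of fixture between 0.095 and 0.104 m and angle between the y axis of end_plate and the y axis of fixture, either way round below 0.08 rad and angle between end_plate's own z axis and vertical below 0.1 rad and x of bores_mid in the frame of fixture above -0.042 m and value of joint section below 0.003 m and value of joint keeper below 0.1 rad and linear speed of end_plate below 0.02 m/s and distance of blank_plate from where it was at the start of the episode below 0.02 m); the robot touches nothing.
It fails at once if the blanking plate is taken out or shoved (distance of blank_plate from where it was at the start of the episode above 0.02 m).
It fails at once if the end plate is dropped or laid down (angle between end_plate's own z axis and vertical above 0.7 rad or height (world z) of end_plate below 0.003 m).
It fails at once if a bystander is knocked or moved (distance of any of module_1, module_2, module_3, driver, wrench, nut_1, nut_2 from where it was at the start of the episode above 0.03 m).
It also fails if it takes over 72 s, if anything falls off the work surface, if the arm or the gripper's body presses on something with over 40 N, if the wrist force passes 120 N, or if a joint passes its speed limit or range.

ROBOT

A 6-joint arm with a two-finger parallel gripper is mounted at the origin on a cart in front of the work surface, level with it; the furniture and walls round the work are solid. World frame = base frame: x ahead of the robot, y to its left, z up, the work surface at z = 0. Lengths are in m, angles in rad, forces in N, time in s.
With the tool pointing down it reaches from about 0.35 to 0.775 m from the base axis. Payload 5.5 kg.
Tool frame: the origin (TCP) lies between the finger pads; the fingertips stand 11 mm ahead of it and the grasp point (between the pads) lies 8 mm behind it (tips_ahead is the distance from the TCP to the fingertips, in m); z points along the fingers, y is the line along which they close (so a half turn about z gives the same grasp; the last joint's range is limited). The gripper opens to 85 mm and grips with 20 to 120 N. Pads are 22 mm wide; open, the fingers measure 114 mm over their backs; the gripper's body (76 mm by 85 mm) begins 54 mm behind the grasp point. The pads swing forward as they close: fully open they stand 13 mm farther back than shut.
Start: joints at [-1.369, 0.313, 0.046, 1.304, 0, 1.431], TCP at [0.193, -0.542, 0.242] pointing down, gripper open.
Joint ranges: [-2.76, 2.76], [-0.86, 1.69], [-1.03, 1.26], [-2.2, 2.34], [-1.47, 1.5], [-3.14, 3.14]. Speed limits (rad/s): [2.57, 2.57, 3.14, 3.14, 3.14, 3.14].

INTERFACE

Orientations are given as a unit quaternion [w, x, y, z].
In Python, from workcell import * gives the robot as it stands. The module is installed in compiled form; this text tells all that it offers.
- The arm moves only by the tool jog_arm, never from a script. Its argument "moves" is a list of rows, each an object with "fingers": the closure, from 0 (fully open) to 1 (shut); "slide": the shift along the tool's x, y, z in mm, a list of three; "angular": the turn, a rotation vector about the tool's x, y, z in degrees, a list of three. A call has 1 to 10 rows; each row is the pose to reach, as a shift and turn from the pose commanded when the call began, along the tool's axes at that moment; what a row does not reach only later rows make up. A row lasts 1/12 s, in which the tool goes at most 41.7 mm and 7.16 degrees, less where a joint would pass 70% of its speed; a pose out of reach is approached as far as the arm can. A call with a gripper value outside its range is refused whole. The fingers move at their own pace and stop on an object; "squeeze" is the grip in N (left out, the last holds). Time passes only in rows, so rows that repeat a pose let the fingers close. It gives the time, the measured TCP pose, the force, the opening and the grip force at its end, in the units of the state.
- get_state(): the state, without advancing time (a new reading comes with each control period).
- read_camera(name): name is "scene" or "side" or "wrist"; returns a dict with "color" (480x640x3 uint8, red, green, blue), "fovy" (degrees; the focal length in pixels is half the picture's height over the tangent of half this angle, whatever the lens; pixels are square), "cx", "cy" (the principal point, pixels), "world_from_camera" (4x4, takes a point from camera to world coordinates); the wrist camera has in their place "tool_from_camera" (4x4, takes a point from camera to tool coordinates, whose origin is the TCP and whose axes are the flange's). Camera axes: x right, y down, z forward; pixel columns grow to the right and rows downward; lengths in m; the calibration is good to about 2 mm. A picture is of the moment at which its call begins: read the wrist's pose just before it. There is no depth.
- hand_in(): hands the job in; it is judged then, once.
Trained networks look in a picture, given as the dict that the camera call returned (one of the last four; its "shot" number tells which), for a name from the list of things; names that differ only in an ending like _2 or _b are one class to them, and where a whole thing is asked for, a point or a joint stands for the part that bears it (a point fixed in the world has none). Each returns a list of dicts, best first, with "p" (0 to 1); they miss things now and then, are a little off and sometimes report something else, mostly with a low value. They report only what shows in the picture. A call takes as long as a camera call. They do not tell look-alikes from the thing itself.
- look_for(target, picture): "point" ([column, row] in pixels, amid what is visible of it).
- tip_of(target, picture): "point" ([column, row] in pixels: a listed point, or the origin of a listed thing).
The state is a dict: "clock": time; "joint_pos": joint angles; "qvel": joint speeds; "tau": joint torques, N m; "tcp_pos": TCP position; "orientation": TCP orientation; "wrist_force": force on the tool from outside, world axes, zero at the start; "ft_torque": the same for the moment, N m; "finger_gap": finger opening in m; "grip_force": force on a finger pad.
Only numpy, scipy, OpenCV 4.12 (cv2) and the standard library are available. Lean on these libraries where they do the work, as an engineer would, in place of code of your own. Each camera call takes 0.05 s, during which the arm holds its last target. There are 200 camera calls.

## Working session

There is one attempt and no reset: what is moved stays moved. The work goes in short steps, Python scripts to look and compute and a tool call to move; the robot and the scene stay as the last step left them, time stands still between calls to the robot, and variables do not carry over. Pictures are saved under pics/ and viewed, at most 10 in all, crops included, and the job is handed in when it is done.

Besides the shell and the picture viewer there is one more tool, called after ">>>" by a JSON object that holds its "op" and its "data", one argument or row to a line. jog_arm: Moves the arm, as the interface text tells. Its arguments: {"type":"object","properties":{"moves":{"type":"array","items":{"type":"object","properties":{"fingers":{"type":"number"},"slide":{"type":"array","items":{"type":"number"}},"angular":{"type":"array","items":{"type":"number"}}}}},"squeeze":{"type":"number"}},"required":["moves"]}

```bash
mkdir -p pics; ls
python3 - <<'E'
from workcell import *
import cv2,numpy as np
s=get_state();print({k:np.round(v,4) for k,v in s.items()})
ims=[]
for n in ["scene","side"]:
    p=read_camera(n);cv2.imwrite(f"pics/{n}0.png",p["color"][:,:,::-1])
    print(n,p["fovy"],p["cx"],p["cy"],np.round(p["world_from_camera"],4).tolist())
    for t in ["fixture","rod_left_tip","rod_right_tip","rods_mid_tip","keeper_pivot","keeper_grip","rack","end_plate","bore_a","bores_mid","blank_plate","section"]:
        print(t,[(np.round(d["point"]).tolist(),round(d["p"],2)) for d in tip_of(t,p)][:4] if t!="section" else "")
E
```

```text
pics
{'clock': np.float64(0.0), 'joint_pos': array([-1.3686,  0.314 ,  0.045 ,  1.3036,  0.    ,  1.4312]), 'qvel': array([ 0.0008,  0.0001, -0.0008, -0.0007, -0.0022,  0.0008]), 'tau': array([-4.00000e-04, -4.80632e+01,  2.98531e+01,  1.96000e-02,
       -2.00000e-04, -0.00000e+00]), 'tcp_pos': array([ 0.1926, -0.5413,  0.2414]), 'orientation': array([-9.000e-04,  9.854e-01,  1.701e-01, -0.000e+00]), 'wrist_force': array([-0.3106,  0.7516, -0.0972]), 'ft_torque': array([0.0432, 0.0085, 0.0291]), 'grip_force': np.float64(0.0), 'finger_gap': np.float64(0.0856)}
scene 43.194282143112346 320.3992869162175 244.5413792850385 [[0.4937, -0.5157, 0.7002, -0.7606], [-0.8693, -0.2695, 0.4144, -0.7389], [-0.025, -0.8133, -0.5814, 1.1544], [0.0, 0.0, 0.0, 1.0]]
fixture [([323.0, 242.0], 0.66)]
rod_left_tip [([294.0, 230.0], 0.63)]
rod_right_tip [([322.0, 238.0], 0.85), ([321.0, 241.0], 0.74)]
rods_mid_tip [([310.0, 234.0], 0.55), ([212.0, 224.0], 0.45)]
keeper_pivot [([285.0, 210.0], 0.87), ([408.0, 301.0], 0.22)]
keeper_grip [([313.0, 215.0], 0.77), ([408.0, 319.0], 0.57), ([347.0, 296.0], 0.26
[... 447 characters left out ...]
, 0.0, 0.0, 1.0]]
fixture [([243.0, 282.0], 0.76)]
rod_left_tip [([278.0, 266.0], 0.6), ([241.0, 282.0], 0.4)]
rod_right_tip [([287.0, 250.0], 0.8), ([393.0, 208.0], 0.38)]
rods_mid_tip [([279.0, 258.0], 0.79)]
keeper_pivot [([250.0, 270.0], 0.8)]
keeper_grip [([275.0, 232.0], 0.87), ([277.0, 269.0], 0.71), ([285.0, 248.0], 0.53)]
rack [([352.0, 228.0], 0.71)]
end_plate [([360.0, 288.0], 0.98), ([282.0, 258.0], 0.75), ([288.0, 247.0], 0.6), ([367.0, 222.0], 0.49)]
bore_a [([372.0, 280.0], 0.91), ([353.0, 267.0], 0.67), ([370.0, 203.0], 0.55), ([365.0, 219.0], 0.48)]
bores_mid [([366.0, 210.0], 0.77), ([361.0, 276.0], 0.59), ([286.0, 241.0], 0.58)]
blank_plate [([341.0, 225.0], 0.73)]
section
```

View pics/scene0.png

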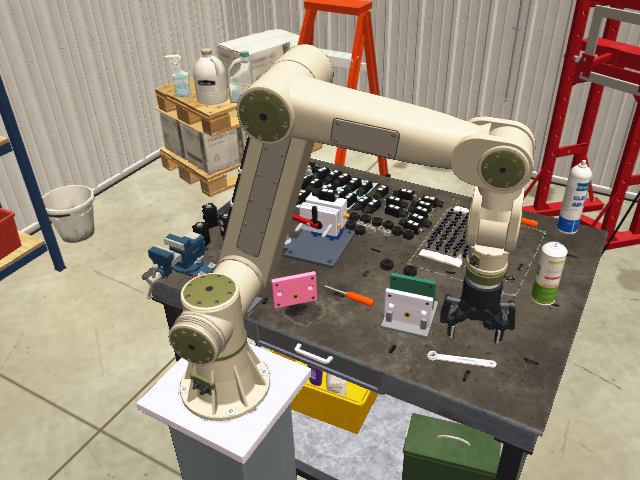

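View pics/side0.png

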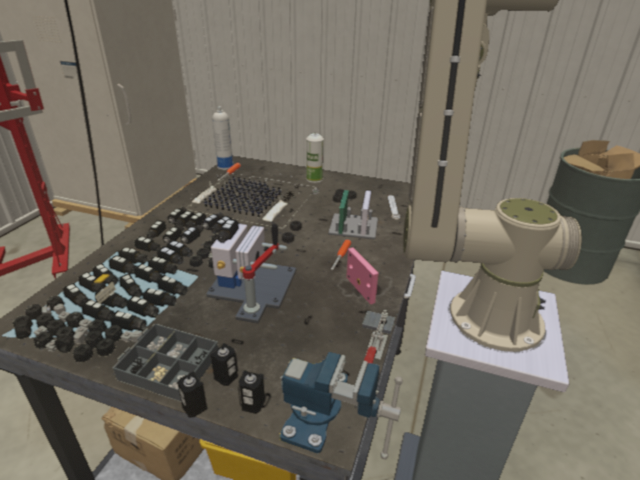

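Scene picture: the bare plate is in the rack at (408,310), the green blank behind it at (413,290), and a pink look-alike stands at (294,290). Side picture: bare plate (366,210), green (343,215), pink (362,275), fixture (240,270) with the red bar from pivot (250,270) to grip (275,232). My choice is the aluminium plate in the grey rack. Next I'll triangulate and check it in a crop.

```bash
cat > h.py <<'E'
from workcell import *
import cv2,numpy as np
from scipy.spatial.transform import Rotation as R
def ray(p,uv,T=None):
    T=p["world_from_camera"] if T is None else T
    T=np.array(T); f=240/np.tan(np.radians(p["fovy"])/2)
    d=T[:3,:3]@np.array([(uv[0]-p["cx"])/f,(uv[1]-p["cy"])/f,1]); return T[:3,3],d/np.linalg.norm(d)
def onz(r,z): o,d=r; return o+d*(z-o[2])/d[2]
def tri(rs):
    A=sum(np.eye(3)-np.outer(d,d) for o,d in rs);b=sum((np.eye(3)-np.outer(d,d))@o for o,d in rs)
    x=np.linalg.solve(A,b);return x,max(np.linalg.norm(np.cross(x-o,d)) for o,d in rs)
def tool():
    s=get_state();T=np.eye(4);T[:3,:3]=R.from_quat(np.roll(s["orientation"],-1)).as_matrix();T[:3,3]=s["tcp_pos"];return T
def wrist():
    T=tool();p=read_camera("wrist");return p,T@np.array(p["tool_from_camera"])
def proj(p,X,T=None):
    T=np.array(p["world_from_camera"] if T is None else T);f=240/np.tan(np.radians(p["fovy"])/2)
    c=np.linalg.inv(T)@np.append(X,1);return np.array([p["cx"]+f*c[0]/c[2],p["cy"]+f*c[1]/c[2]])
E
python3 - <<'E'
from h import *
a=read_camera("scene");b=read_camera("side")
def T(t,i,j,z=None):
    A=tip_of(t,a);B=tip_of(t,b)
    ra=ray(a,A[i]["point"]);rb=ray(b,B[j]["point"])
    x,e=tri([ra,rb]);print(t,np.round(x,3),round(e,4),np.round(onz(ra,z),3)if z else "",np.round(onz(rb,z),3) if z else "",[(np.round(q["point"],1).tolist(),round(q["p"],2)) for q in A[:3]+B[:4]])
T("rod_left_tip",0,0,.1);T("rod_right_tip",0,0,.1);T("rods_mid_tip",0,0,.1);T("keeper_pivot",0,0,.123);T("keeper_grip",0,0,.171);T("fixture",0,0,.001);T("bores_mid",0,0,.062);T("rack",0,0,.001);T("blank_plate",0,0,.01)
for t in ["bore_a","end_plate"]:
    for c,p in (("scene",a),("side",b)):
        for d in tip_of(t,p): print(t,c,np.round(onz(ray(p,d["point"]),.062 if t=="bore_a" else .01),3),round(d["p"],2))
for n in ["module_1","driver","wrench","nut_1"]:
    for p in (a,b): print(n,[np.round(onz(ray(p,d["point"]),.01)[:2],3).tolist() for d in tip_of(n,p) if d["p"]>.4])
c1=cv2.resize(a["color"][180:350,260:450],None,fx=2.8,fy=2.8,interpolation=2)
c2=cv2.resize(b["color"][180:330,200:400],None,fx=2,fy=2,interpolation=2)
cv2.imwrite("pics/c1.png",c1[:,:,::-1]);
E
```

```text
rod_left_tip [0.434 0.256 0.164] 0.0608 [0.416 0.29  0.1  ] [0.54  0.114 0.1  ] [([226.9, 235.8], 0.75), ([294.0, 229.0], 0.67), ([277.0, 265.2], 0.8), ([281.6, 256.3], 0.55), ([336.5, 258.1], 0.33)]
rod_right_tip [0.519 0.007 0.14 ] 0.0182 [0.539 0.03  0.1  ] [ 0.564 -0.078  0.1  ] [([320.3, 237.9], 0.57), ([296.3, 226.7], 0.7), ([286.4, 247.6], 0.59)]
rods_mid_tip [0.541 0.073 0.095] 0.0017 [0.533 0.069 0.1  ] [0.54  0.077 0.1  ] [([308.3, 235.6], 0.95), ([282.6, 257.2], 0.62), ([278.3, 231.6], 0.42)]
keeper_pivot [0.586 0.188 0.125] 0.0089 [0.603 0.194 0.123] [0.577 0.195 0.123] [([285.5, 208.3], 0.74), ([248.2, 272.8], 0.88), ([222.9, 376.2], 0.3)]
keeper_grip [0.559 0.078 0.127] 0.0313 [0.551 0.054 0.171] [0.499 0.172 0.171] [([314.8, 214.4], 0.68), ([226.5, 234.0], 0.5), ([282.1, 257.5], 0.63), ([278.3, 233.2], 0.62), ([341.8, 224.1], 0.42), ([277.7, 265.4], 0.35)]
fixture [ 0.661  0.096 -0.002] 0.0009 [0.656 0.093 0.001] [0.66  0.099 0.001] [([321.8, 239.5], 0.56), ([406.8, 318.3], 0.25), ([240.1, 282.4], 0.92)]
bores_mid [ 0.457 -0.248 -0.086] 0.0829 [ 0.413 -0.313  0.062] [0
[... 563 characters left out ...]
0.394 -0.277  0.062] 0.62
bore_a side [ 0.378 -0.015  0.062] 0.98
bore_a side [0.315 0.048 0.062] 0.72
bore_a side [ 0.421 -0.354  0.062] 0.5
bore_a side [ 0.425 -0.012  0.062] 0.4
end_plate scene [ 0.418 -0.31   0.01 ] 0.82
end_plate scene [0.339 0.001 0.01 ] 0.61
end_plate scene [0.656 0.084 0.01 ] 0.49
end_plate side [0.343 0.011 0.01 ] 0.76
end_plate side [ 0.419 -0.307  0.01 ] 0.6
module_1 [[0.561, 0.456], [0.438, 0.412], [0.524, 0.38]]
module_1 [[0.534, 0.404], [0.449, 0.447], [0.559, 0.497]]
driver [[0.44, -0.118]]
driver [[0.659, -0.169], [0.448, -0.096]]
wrench [[0.354, -0.489]]
wrench [[0.351, -0.461]]
nut_1 [[0.627, -0.152], [0.622, -0.243]]
nut_1 [[0.62, -0.213], [0.616, -0.149]]
```

View pics/c1.png

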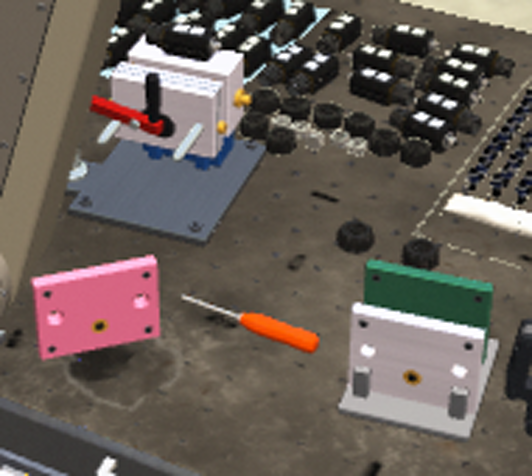

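The crop confirms it: bare aluminium plate with two bores at crop (415,365), pink look-alike at (97,305), green blank at (428,305) behind the bare one. The grip stick is at crop (153,100). I'll move above the fixture for a close look.

>>> {"op": "jog_arm", "data": {
  "moves": [
    {"slide":[240,-218,-80],"angular":[0,0,-22],"fingers":0.3},
    {"slide":[240,-218,-80],"angular":[0,0,-22],"fingers":0.3},
    {"slide":[240,-218,-80],"angular":[0,0,-22],"fingers":0.3},
    {"slide":[240,-218,-80],"angular":[0,0,-22],"fingers":0.3},
    {"slide":[240,-218,-80],"angular":[0,0,-22],"fingers":0.3},
    {"slide":[240,-218,-80],"angular":[0,0,-22],"fingers":0.3},
    {"slide":[240,-218,-80],"angular":[0,0,-22],"fingers":0.3},
    {"slide":[481,-436,-80],"angular":[0,0,-22],"fingers":0.3},
    {"slide":[481,-436,-80],"angular":[0,0,-22],"fingers":0.3},
    {"slide":[481,-436,-80],"angular":[0,0,-22],"fingers":0.3}
  ]
}}

```text
clock: 3.63
tcp_pos: [0.3861, -0.1803, 0.3162]
orientation: [0.001, 0.935, 0.355, 0.0]
wrist_force: [2.0, -0.4, -0.0]
finger_gap: 0.0597
grip_force: 0.0
```

>>> {"op": "jog_arm", "data": {
  "moves": [
    {"slide":[225,-81,0]},
    {"slide":[225,-81,0]},
    {"slide":[225,-81,0]},
    {"slide":[225,-81,0]},
    {"slide":[225,-81,0]},
    {"slide":[225,-81,0]},
    {"slide":[225,-81,0]}
  ]
}}

```text
schema error: expected keys fingers, slide, angular
```

Run:
```python
from h import *
p,T=wrist();print(np.round(p["tool_from_camera"],3).tolist(),p["fovy"],tool()[:3,3])
cv2.imwrite("pics/w1.png",p["color"][:,:,::-1])
for t,z in [("rod_left_tip",.1),("rod_right_tip",.1),("rods_mid_tip",.1),("keeper_pivot",.123),("keeper_grip",.171),("fixture",0)]:
    print(t,[(np.round(d["point"]).tolist(),np.round(onz(ray(p,d["point"],T),z),4)[:2].tolist(),round(d["p"],2)) for d in tip_of(t,p)])
```

```text
[[-0.001, -0.946, -0.325, 0.083], [1.0, -0.001, -0.0, -0.0], [-0.0, -0.325, 0.946, -0.133], [0.0, 0.0, 0.0, 1.0]] 66.42126411190118 [ 0.38866532 -0.1738473   0.31654661]
rod_left_tip []
rod_right_tip [([412.0, 235.0], [0.4209, -0.2669], 0.49)]
rods_mid_tip [([390.0, 233.0], [0.4077, -0.249], 0.64), ([314.0, 112.0], [0.4434, -0.1177], 0.22)]
keeper_pivot []
keeper_grip [([393.0, 232.0], [0.4182, -0.2246], 0.65), ([470.0, 344.0], [0.3899, -0.3505], 0.43)]
fixture []
```

View pics/w1.png

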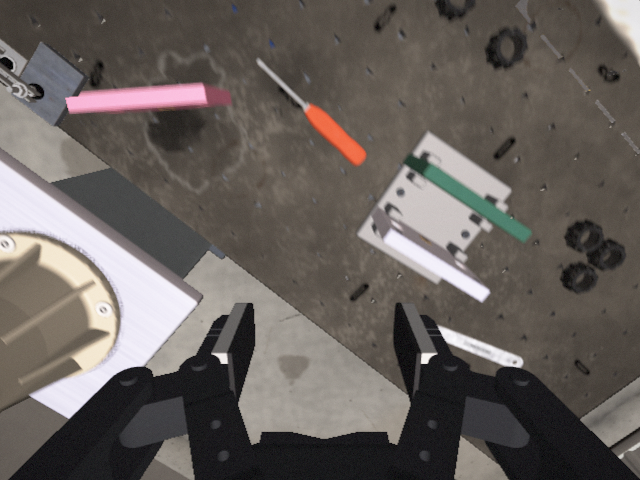

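The wrist view shows the rack from above, with the bare plate's top edge from about (380,225) to (488,295) and the green one behind. Pink is at (145,97) and is not the one. The fixture isn't in view because the move was refused; I'll send it again.

>>> {"op": "jog_arm", "data": {
  "moves": [
    {"slide":[225,-81,0],"angular":[0,0,0],"fingers":0.3},
    {"slide":[225,-81,0],"angular":[0,0,0],"fingers":0.3},
    {"slide":[225,-81,0],"angular":[0,0,0],"fingers":0.3},
    {"slide":[225,-81,0],"angular":[0,0,0],"fingers":0.3},
    {"slide":[225,-81,0],"angular":[0,0,0],"fingers":0.3},
    {"slide":[225,-81,0],"angular":[0,0,0],"fingers":0.3},
    {"slide":[225,-81,0],"angular":[0,0,0],"fingers":0.3}
  ]
}}

```text
clock: 4.57
tcp_pos: [0.5023, 0.03, 0.3148]
orientation: [-0.001, 0.935, 0.356, 0.0]
wrist_force: [-0.1, -0.4, 0.4]
finger_gap: 0.06
grip_force: 0.0
```

Run:
```python
from h import *
p,T=wrist();print(tool()[:3,3])
cv2.imwrite("pics/w2.png",p["color"][:,:,::-1])
for t,z in [("rod_left_tip",.1),("rod_right_tip",.1),("rods_mid_tip",.1),("keeper_pivot",.123),("keeper_grip",.171),("fixture",0)]:
    print(t,[(np.round(d["point"]).tolist(),np.round(onz(ray(p,d["point"],T),z),4)[:2].tolist(),round(d["p"],2)) for d in tip_of(t,p)])
```

```text
[0.5011905  0.0281624  0.31482262]
rod_left_tip [([277.0, 112.0], [0.5375, 0.1178], 0.73)]
rod_right_tip [([357.0, 168.0], [0.5487, 0.0305], 0.92)]
rods_mid_tip [([316.0, 140.0], [0.5426, 0.076], 0.78)]
keeper_pivot [([232.0, 4.0], [0.5773, 0.1914], 0.67), ([376.0, 292.0], [0.4744, -0.0624], 0.2)]
keeper_grip [([345.0, 131.0], [0.5655, 0.066], 0.76), ([376.0, 292.0], [0.4878, -0.0411], 0.31)]
fixture [([380.0, 44.0], [0.6589, 0.0877], 0.61)]
```

View pics/w2.png

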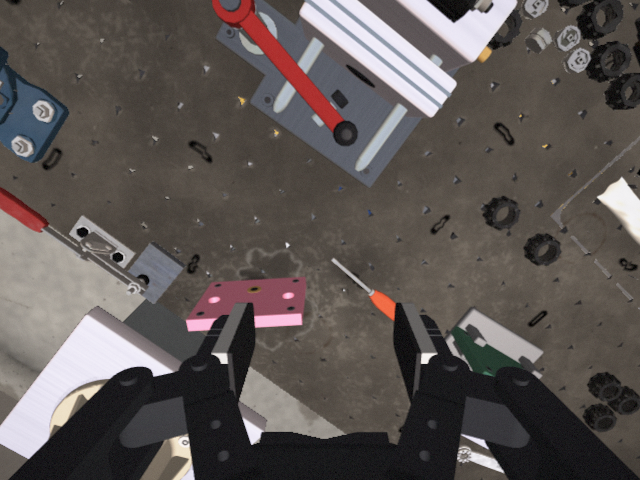

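The stick's top is at (345,132), the bar runs from pivot (235,5), and the rod tips are at (277,108) and (360,168). That gives fixture yaw ≈ 8° and keeper ≈ 0.23 rad. I'll grip the stick.

>>> {"op": "jog_arm", "data": {
  "moves": [
    {"slide":[36,8,0],"angular":[0,0,0],"fingers":0.3},
    {"slide":[71,15,0],"angular":[0,0,0],"fingers":0.4},
    {"slide":[71,15,40],"angular":[0,0,0],"fingers":0.4},
    {"slide":[71,15,80],"angular":[0,0,0],"fingers":0.4},
    {"slide":[71,15,120],"angular":[0,0,0],"fingers":0.4},
    {"slide":[71,15,150],"angular":[0,0,0],"fingers":0.4},
    {"slide":[71,15,150],"angular":[0,0,0],"fingers":0.4},
    {"slide":[71,15,150],"angular":[0,0,0],"fingers":1.0},
    {"slide":[71,15,150],"angular":[0,0,0],"fingers":1.0},
    {"slide":[71,15,150],"angular":[0,0,0],"fingers":1.0}
  ],
  "squeeze": 25
}}

```text
clock: 5.75
tcp_pos: [0.565, 0.0636, 0.1687]
orientation: [0.001, 0.935, 0.355, 0.002]
wrist_force: [0.5, -0.8, 2.7]
finger_gap: 0.0164
grip_force: 26.1
```

>>> {"op": "jog_arm", "data": {
  "moves": [
    {"slide":[0,0,0],"angular":[0,0,0],"fingers":1.0},
    {"slide":[0,0,0],"angular":[0,0,0],"fingers":1.0},
    {"slide":[0,0,0],"angular":[0,0,0],"fingers":1.0}
  ]
}}

```text
clock: 6.0
tcp_pos: [0.5651, 0.0636, 0.1686]
orientation: [0.001, 0.935, 0.355, 0.003]
wrist_force: [-0.4, -0.9, 6.3]
finger_gap: 0.0162
grip_force: 24.9
```

Run:
```python
import numpy as np
P=np.array([.5765,.190]);g=np.array([.5651,.0636]);a=np.radians(41.6);X=np.array([np.cos(a),np.sin(a)]);Y=np.array([X[1],-X[0]])
for k in range(1,11):
    t=np.radians(-8.8*k);d=P+np.array([[np.cos(t),-np.sin(t)],[np.sin(t),np.cos(t)]])@(g-P)-g
    print(round(d@X*1e3),round(d@Y*1e3))
```

```text
-12 -15
-22 -32
-29 -50
-33 -69
-34 -89
-33 -108
-28 -127
-20 -145
-10 -161
2 -176
```

>>> {"op": "jog_arm", "data": {
  "moves": [
    {"slide":[-12,-15,0],"angular":[0,0,0],"fingers":1.0},
    {"slide":[-22,-32,0],"angular":[0,0,0],"fingers":1.0},
    {"slide":[-29,-50,0],"angular":[0,0,0],"fingers":1.0},
    {"slide":[-33,-69,0],"angular":[0,0,0],"fingers":1.0},
    {"slide":[-34,-89,0],"angular":[0,0,0],"fingers":1.0},
    {"slide":[-33,-108,0],"angular":[0,0,0],"fingers":1.0},
    {"slide":[-28,-127,0],"angular":[0,0,0],"fingers":1.0},
    {"slide":[-20,-145,0],"angular":[0,0,0],"fingers":1.0},
    {"slide":[-10,-161,0],"angular":[0,0,0],"fingers":1.0},
    {"slide":[2,-176,0],"angular":[0,0,0],"fingers":1.0}
  ]
}}

```text
clock: 6.83
tcp_pos: [0.4495, 0.1968, 0.1678]
orientation: [0.002, 0.935, 0.354, 0.002]
wrist_force: [5.6, -3.1, 0.5]
finger_gap: 0.0163
grip_force: 24.8
```

>>> {"op": "jog_arm", "data": {
  "moves": [
    {"slide":[0,0,0],"angular":[0,0,0],"fingers":1.0},
    {"slide":[0,0,0],"angular":[0,0,0],"fingers":0.5},
    {"slide":[0,0,0],"angular":[0,0,0],"fingers":0.5},
    {"slide":[0,0,0],"angular":[0,0,0],"fingers":0.5},
    {"slide":[0,0,-40],"angular":[0,0,0],"fingers":0.5},
    {"slide":[0,0,-80],"angular":[0,0,0],"fingers":0.5},
    {"slide":[0,0,-120],"angular":[0,0,0],"fingers":0.5},
    {"slide":[0,0,-140],"angular":[0,0,0],"fingers":0.5}
  ]
}}

```text
clock: 7.5
tcp_pos: [0.4488, 0.1961, 0.31]
orientation: [0.0, 0.935, 0.354, 0.002]
wrist_force: [0.3, 0.1, 0.9]
finger_gap: 0.0427
grip_force: 0.0
```

>>> {"op": "jog_arm", "data": {
  "moves": [
    {"slide":[-33,166,30],"angular":[0,0,-56.4],"fingers":0.3},
    {"slide":[-33,166,30],"angular":[0,0,-56.4],"fingers":0.3},
    {"slide":[-33,166,30],"angular":[0,0,-56.4],"fingers":0.3},
    {"slide":[-33,166,30],"angular":[0,0,-56.4],"fingers":0.3},
    {"slide":[-33,166,30],"angular":[0,0,-56.4],"fingers":0.3},
    {"slide":[-33,166,30],"angular":[0,0,-56.4],"fingers":0.3},
    {"slide":[-33,166,30],"angular":[0,0,-56.4],"fingers":0.3},
    {"slide":[-33,166,30],"angular":[0,0,-56.4],"fingers":0.3},
    {"slide":[-33,166,30],"angular":[0,0,-56.4],"fingers":0.3},
    {"slide":[-33,166,30],"angular":[0,0,-56.4],"fingers":0.3}
  ]
}}

```text
clock: 8.33
tcp_pos: [0.533, 0.0496, 0.2752]
orientation: [-0.0, 0.657, 0.754, -0.0]
wrist_force: [0.4, 0.9, -0.1]
finger_gap: 0.0599
grip_force: 0.0
```

Run:
```python
from h import *
p,T=wrist();print(tool())
cv2.imwrite("pics/w3.png",p["color"][:,:,::-1]);np.savez("w3",T=T,f=p["fovy"],cx=p["cx"],cy=p["cy"])
for t,z in [("rod_left_tip",.1),("rod_right_tip",.1),("rods_mid_tip",.1),("keeper_pivot",.123),("fixture",0)]:
    print(t,[(np.round(d["point"]).tolist(),np.round(onz(ray(p,d["point"],T),z),4)[:2].tolist(),round(d["p"],2)) for d in tip_of(t,p)])
```

```text
[[-1.36676991e-01  9.90615153e-01 -1.00909095e-03  5.33011569e-01]
 [ 9.90615665e-01  1.36676988e-01 -7.20417733e-05  4.97909873e-02]
 [ 6.65538389e-05 -1.00946775e-03 -9.99999488e-01  2.75273428e-01]
 [ 0.00000000e+00  0.00000000e+00  0.00000000e+00  1.00000000e+00]]
rod_left_tip [([345.0, 134.0], [0.5393, 0.1192], 0.75)]
rod_right_tip [([340.0, 238.0], [0.549, 0.031], 0.63)]
rods_mid_tip [([341.0, 192.0], [0.5429, 0.0726], 0.58)]
keeper_pivot [([415.0, 37.0], [0.5756, 0.1907], 0.78)]
fixture [([443.0, 173.0], [0.6594, 0.0892], 0.9), ([238.0, 310.0], [0.4445, -0.1132], 0.4)]
```

View pics/w3.png

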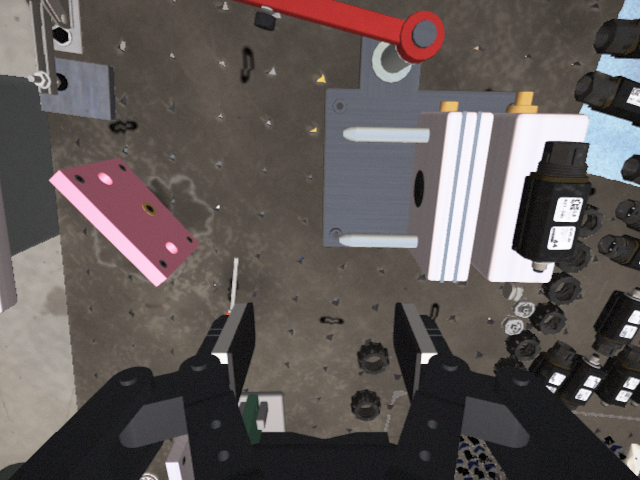

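The bar is swung clear; the rods' centrelines are at rows ≈134 and ≈240 with tips at columns 344 and 340. I'll refine the rod lines and go above the rack.

>>> {"op": "jog_arm", "data": {
  "moves": [
    {"slide":[-360,-167,0],"angular":[0,0,-11],"fingers":0.3},
    {"slide":[-360,-167,0],"angular":[0,0,-11],"fingers":0.3},
    {"slide":[-360,-167,0],"angular":[0,0,-11],"fingers":0.3},
    {"slide":[-360,-167,0],"angular":[0,0,-11],"fingers":0.3},
    {"slide":[-360,-167,0],"angular":[0,0,-11],"fingers":0.3},
    {"slide":[-360,-167,0],"angular":[0,0,-11],"fingers":0.3},
    {"slide":[-360,-167,0],"angular":[0,0,-11],"fingers":0.3},
    {"slide":[-360,-167,0],"angular":[0,0,-11],"fingers":0.3},
    {"slide":[-360,-167,0],"angular":[0,0,-11],"fingers":0.3},
    {"slide":[-360,-167,0],"angular":[0,0,-11],"fingers":0.3}
  ]
}}

```text
clock: 9.47
tcp_pos: [0.4166, -0.3325, 0.2757]
orientation: [0.001, 0.582, 0.813, -0.001]
wrist_force: [0.4, -0.8, -0.1]
finger_gap: 0.0597
grip_force: 0.0
```

>>> {"op": "jog_arm", "data": {
  "moves": [
    {"slide":[0,0,0],"angular":[0,0,0],"fingers":0.3}
  ]
}}

```text
clock: 9.55
tcp_pos: [0.4165, -0.3339, 0.2752]
orientation: [0.0, 0.583, 0.812, -0.001]
wrist_force: [0.5, 0.2, 0.4]
finger_gap: 0.0598
grip_force: 0.0
```

Run:
```python
from h import *
im=cv2.imread("pics/w3.png");z=np.load("w3.npz");q=dict(fovy=float(z["f"]),cx=float(z["cx"]),cy=float(z["cy"]))
g=im.min(2).astype(int);ends=[]
for r0,r1 in((120,150),(228,256)):
    c=np.arange(350,408);m=[np.mean(np.nonzero(g[r0:r1,x]>140)[0])+r0 for x in c]
    k=np.polyfit(c,m,1);cols=np.nonzero((g[r0:r1,300:400]>140).sum(0)>2)[0]
    t=300+cols[0];A=onz(ray(q,[t,np.polyval(k,t)],z["T"]),.1);B=onz(ray(q,[405,np.polyval(k,405)],z["T"]),.1)
    print(t,np.polyval(k,t),A,B,np.degrees(np.arctan2(*(B-A)[1::-1])));ends.append(A)
d=ends[0]-ends[1];print("mid",sum(ends)/2,"sep",np.linalg.norm(d),"yaw",np.degrees(np.arctan2(-d[0],d[1])))
p,T=wrist();print(tool())
cv2.imwrite("pics/w4.png",p["color"][:,:,::-1]);np.savez("w4",T=T,f=p["fovy"],cx=p["cx"],cy=p["cy"])
for t,h in [("end_plate",.01),("bores_mid",.062),("bore_a",.062),("rack",0),("blank_plate",.01)]:
    print(t,[(np.round(d["point"]).tolist(),np.round(onz(ray(p,d["point"],T),h),4)[:2].tolist(),round(d["p"],2)) for d in tip_of(t,p)])
```

```text
343 133.7835368667138 [0.5375644 0.1194997 0.1      ] [0.58727305 0.12559508 0.1       ] 6.990831844828244
339 240.0182718631763 [0.54796125 0.02944472 0.1       ] [0.606261   0.03602909 0.1       ] 6.44367813863946
mid [0.54276283 0.07447221 0.1       ] sep 0.09065315112095577 yaw 6.5856399604644364
[[-3.20840276e-01  9.47133295e-01 -1.95502304e-04  4.17045156e-01]
 [ 9.47133312e-01  3.20840285e-01  1.93619377e-05 -3.31438314e-01]
 [ 8.10633508e-05 -1.78954655e-04 -9.99999981e-01  2.75216621e-01]
 [ 0.00000000e+00  0.00000000e+00  0.00000000e+00  1.00000000e+00]]
end_plate [([331.0, 173.0], [0.4147, -0.3099], 0.83), ([398.0, 180.0], [0.4868, -0.2936], 0.38)]
bores_mid [([334.0, 184.0], [0.418, -0.3116], 0.6), ([398.0, 179.0], [0.4734, -0.2873], 0.47)]
bore_a [([341.0, 131.0], [0.4082, -0.2638], 0.82), ([329.0, 228.0], [0.4269, -0.3541], 0.69)]
rack []
blank_plate [([398.0, 180.0], [0.4869, -0.2936], 0.72)]
```

View pics/w4.png

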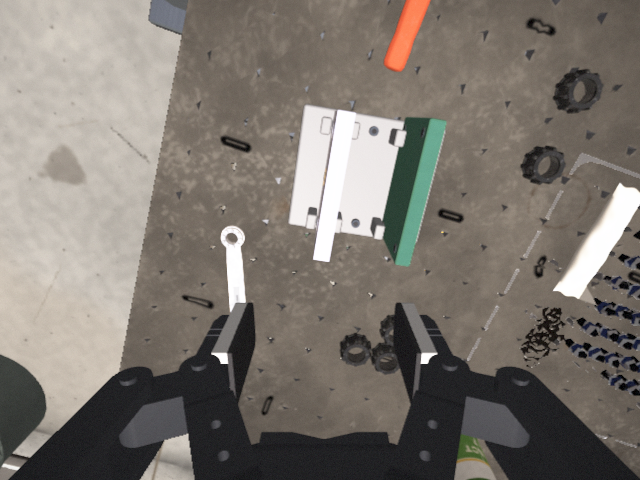

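The bare plate's top edge runs from (345,112) to (321,261), with green at (405,190) on its right. Measuring the edge's centreline:

Run:
```python
from h import *
im=cv2.imread("pics/w4.png");z=np.load("w4.npz");q=dict(fovy=float(z["f"]),cx=float(z["cx"]),cy=float(z["cy"]))
m=((im.min(2)>235)*255).astype(np.uint8);m[:,:300]=0;m[:,365:]=0;m[:100]=0;m[270:]=0
n,l,st,c=cv2.connectedComponentsWithStats(m);i=1+np.argmax(st[1:,4]);print(st[i])
box=cv2.boxPoints(cv2.minAreaRect(np.argwhere(l==i)[:,::-1].astype(np.float32)));print(box)
W=np.array([onz(ray(q,b,z["T"]),.106)[:2] for b in box]);print(W)
e=[(W[i]+W[(i+1)%4])/2 for i in range(4)]
L=[np.linalg.norm(W[i]-W[(i+1)%4]) for i in range(4)];print(L)
i=int(np.argmin(L));d=e[i]-e[(i+2)%4];d*=np.sign(d[1]);c=W.mean(0);t=tool();y=np.degrees(np.arctan2(-d[0],d[1]))
print("c",c,"yaw",y,"tool yaw",np.degrees(np.arctan2(t[1,1],t[0,1])))
dl=np.append(c,.106)-t[:3,3];print("tool delta",t[:3,:3].T@dl*1e3)
```

```text
[ 314  110   51  152 3156]
[[312.8836  258.83813]
 [337.25684 109.55212]
 [382.93713 117.01013]
 [358.5639  266.29614]]
[[ 0.41805722 -0.37313758]
 [ 0.39744846 -0.24863288]
 [ 0.4330173  -0.2424642 ]
 [ 0.45890526 -0.36696152]]
[np.float64(0.12619882169088953), np.float64(0.036099786706103545), np.float64(0.12716040569006357), np.float64(0.04131230270812523)]
c [ 0.42685706 -0.30779905] yaw 10.577154880713328 tool yaw 19.080192132138873
tool delta [ 16.17046938  14.51871769 169.81316057]
```

Run:
```python
from h import *
im=cv2.imread("pics/w4.png");z=np.load("w4.npz");q=dict(fovy=float(z["f"]),cx=float(z["cx"]),cy=float(z["cy"]))
g=im.min(2).astype(int);P=[];Wd=[]
for r in range(114,258):
    c0=int(round(346-(r-112)*24/149)); 
    a=c0
    while g[r,a-1]>235:a-=1
    b=c0
    while g[r,b+1]>235:b+=1
    P.append(((a+b)/2,r));Wd.append(b-a)
P=np.array(P);Wd=np.array(Wd);ok=abs(Wd-np.median(Wd))<=2;print(np.median(Wd),ok.sum())
k=np.polyfit(P[ok,1],P[ok,0],1)
A,B=[onz(ray(q,[np.polyval(k,r),r],z["T"]),.106) for r in(110.5,261.5)]
d=A-B;c=(A+B)/2;t=tool();print(k,A,B,np.linalg.norm(d),"c",c,"yaw",np.degrees(np.arctan2(-d[0],d[1])),"tool",t[:3,3],np.degrees(np.arctan2(t[1,1],t[0,1])))
print(t[:3,:3].T@(c-t[:3,3])*1e3)
```

```text
18.0 109
[-1.68889532e-01  3.65532404e+02] [ 0.40474376 -0.24691294  0.106     ] [ 0.42598712 -0.37315711  0.106     ] 0.1280190196243816 c [ 0.41536544 -0.31003503  0.106     ] yaw 9.551793393529515 tool [ 0.41839911 -0.32783277  0.27581136] 19.080192132138873
[ 17.81384025   2.92750307 169.81154075]
```

>>> {"op": "jog_arm", "data": {
  "moves": [
    {"slide":[21,5,30],"angular":[0,0,5],"fingers":0.4},
    {"slide":[21,5,60],"angular":[0,0,9.5],"fingers":0.4},
    {"slide":[21,5,85],"angular":[0,0,9.5],"fingers":0.4},
    {"slide":[21,5,85],"angular":[0,0,9.5],"fingers":0.4},
    {"slide":[21,5,85],"angular":[0,0,9.5],"fingers":0.4}
  ]
}}

```text
clock: 10.27
tcp_pos: [0.4156, -0.3058, 0.1902]
orientation: [-0.001, 0.645, 0.764, 0.0]
wrist_force: [-0.2, -0.4, 0.7]
finger_gap: 0.0512
grip_force: 0.0
```

Run:
```python
from h import *
for i in range(3): print(get_state()["tcp_pos"])
p,T=wrist();t=tool();print(t[:3,3],np.degrees(np.arctan2(t[1,1],t[0,1])))
cv2.imwrite("pics/w5.png",p["color"][:,:,::-1]);np.savez("w5",T=T,t=t,f=p["fovy"],cx=p["cx"],cy=p["cy"])
```

```text
[ 0.41559253 -0.30583965  0.19015955]
[ 0.41559253 -0.30583965  0.19015955]
[ 0.41559253 -0.30583965  0.19015955]
[ 0.4164028 -0.3069586  0.191597 ] 9.583376259750063
```

View pics/w5.png

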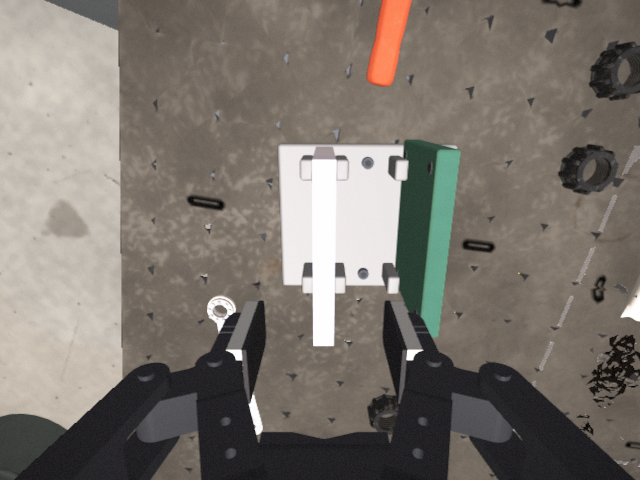

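Plate is centred between the fingers (edge col ≈324, rows 150–346) and aligned. Descend and grip.

>>> {"op": "jog_arm", "data": {
  "moves": [
    {"slide":[3,1,35],"angular":[0,0,0],"fingers":0.4},
    {"slide":[3,1,70],"angular":[0,0,0],"fingers":0.4},
    {"slide":[3,1,104],"angular":[0,0,0],"fingers":0.4},
    {"slide":[3,1,104],"angular":[0,0,0],"fingers":0.4},
    {"slide":[3,1,104],"angular":[0,0,0],"fingers":1.0},
    {"slide":[3,1,104],"angular":[0,0,0],"fingers":1.0},
    {"slide":[3,1,104],"angular":[0,0,0],"fingers":1.0},
    {"slide":[3,1,104],"angular":[0,0,0],"fingers":1.0},
    {"slide":[3,1,104],"angular":[0,0,0],"fingers":1.0},
    {"slide":[3,1,104],"angular":[0,0,0],"fingers":1.0}
  ],
  "squeeze": 60
}}

```text
clock: 11.15
tcp_pos: [0.4176, -0.3063, 0.0897]
orientation: [0.003, 0.646, 0.763, -0.001]
wrist_force: [-3.5, -0.6, 7.1]
finger_gap: 0.0132
grip_force: 59.9
```

Run:
```python
from h import *
s=get_state();print(s["finger_gap"],s["grip_force"],s["tcp_pos"],s["wrist_force"],s["ft_torque"])
z=np.load("w5.npz");print(z["cx"],z["cy"])
```

```text
0.013156165488947026 59.867409467697144 [ 0.41755996 -0.30633355  0.08971435] [-3.48946047 -0.61776666  7.13664499] [-0.020933    0.54418451  0.03145589]
323.87844268195994 240.24550031584963
```

>>> {"op": "jog_arm", "data": {
  "moves": [
    {"slide":[0,0,-20],"angular":[0,0,0],"fingers":1.0},
    {"slide":[0,0,-45],"angular":[0,0,0],"fingers":1.0},
    {"slide":[0,0,-75],"angular":[0,0,0],"fingers":1.0},
    {"slide":[0,0,-105],"angular":[0,0,0],"fingers":1.0},
    {"slide":[0,0,-130],"angular":[0,0,0],"fingers":1.0},
    {"slide":[0,0,-130],"angular":[0,0,0],"fingers":1.0},
    {"slide":[0,0,-130],"angular":[0,0,0],"fingers":1.0}
  ]
}}

```text
clock: 11.73
tcp_pos: [0.4174, -0.3054, 0.2189]
orientation: [0.003, 0.646, 0.763, -0.0]
wrist_force: [-0.5, 0.7, -4.0]
finger_gap: 0.0129
grip_force: 59.1
```

Run:
```python
from h import *
p,T=wrist();t=tool();print(t[:3,3],np.degrees(np.arctan2(t[1,1],t[0,1])),get_state()["finger_gap"])
f=240/np.tan(np.radians(p["fovy"])/2)
g=p["color"].min(2).astype(int)
cv2.imwrite("pics/w6.png",p["color"][:,:,::-1]);np.savez("w6",T=T,t=t,f=p["fovy"],cx=p["cx"],cy=p["cy"],TC=p["tool_from_camera"])
```

```text
[ 0.41650466 -0.30455835  0.21704247] 9.48453336274039 0.013406345934135635
```

View pics/w6.png

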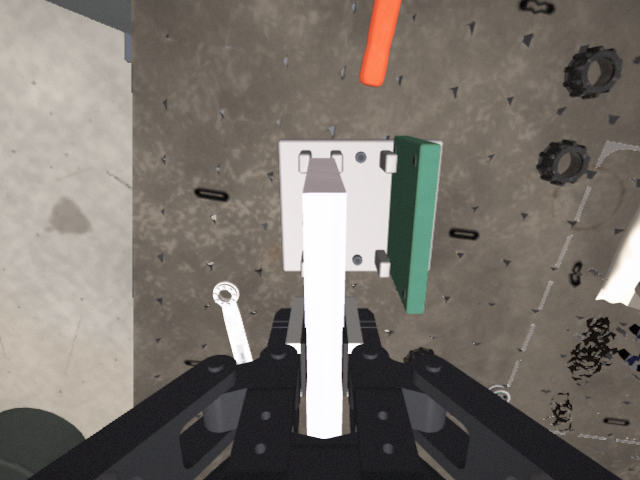

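Plate is held, vertical and centred between fingers (far end at row 192). Carry it to in front of the rods.

>>> {"op": "jog_arm", "data": {
  "moves": [
    {"slide":[15,6,0],"angular":[0,0,0],"fingers":1.0},
    {"slide":[45,19,0],"angular":[0,0,1],"fingers":1.0},
    {"slide":[80,34,0],"angular":[0,0,2],"fingers":1.0},
    {"slide":[117,50,0],"angular":[0,0,2.8],"fingers":1.0},
    {"slide":[154,65,0],"angular":[0,0,2.8],"fingers":1.0},
    {"slide":[191,81,0],"angular":[0,0,2.8],"fingers":1.0},
    {"slide":[228,97,0],"angular":[0,0,2.8],"fingers":1.0},
    {"slide":[265,112,0],"angular":[0,0,2.8],"fingers":1.0},
    {"slide":[300,127,0],"angular":[0,0,2.8],"fingers":1.0},
    {"slide":[328,139,0],"angular":[0,0,2.8],"fingers":1.0}
  ]
}}

```text
clock: 12.62
tcp_pos: [0.4983, 0.0448, 0.2146]
orientation: [-0.002, 0.664, 0.748, -0.001]
wrist_force: [0.6, -0.5, -3.7]
finger_gap: 0.0126
grip_force: 59.1
```

>>> {"op": "jog_arm", "data": {
  "moves": [
    {"slide":[20,9,0],"angular":[0,0,0],"fingers":1.0},
    {"slide":[32,13,0],"angular":[0,0,0],"fingers":1.0},
    {"slide":[32,13,0],"angular":[0,0,0],"fingers":1.0},
    {"slide":[32,13,0],"angular":[0,0,0],"fingers":1.0},
    {"slide":[32,13,0],"angular":[0,0,0],"fingers":1.0}
  ]
}}

```text
clock: 13.03
tcp_pos: [0.5079, 0.0744, 0.2157]
orientation: [-0.0, 0.665, 0.747, -0.001]
wrist_force: [-0.6, -0.0, -3.8]
finger_gap: 0.013
grip_force: 59.1
```

Run:
```python
from h import *
p,T=wrist();t=tool();print(t[:3,3],np.degrees(np.arctan2(t[1,1],t[0,1])),t[:3,2],get_state()["finger_gap"])
cv2.imwrite("pics/w7.png",p["color"][:,:,::-1]);np.savez("w7",T=T,t=t,f=p["fovy"],cx=p["cx"],cy=p["cy"])
for n,h in [("rod_left_tip",.1),("rod_right_tip",.1)]:
    print(n,[(np.round(d["point"]).tolist(),np.round(onz(ray(p,d["point"],T),h),4)[:2].tolist(),round(d["p"],2)) for d in tip_of(n,p)])
a=read_camera("scene");b=read_camera("side")
A=tip_of("bores_mid",a);B=tip_of("bores_mid",b)
e=t[:3,3]+t[:3,0]*-.0033+np.array([0,0,-.0277]);print("exp",e,proj(a,e),proj(b,e))
for x in A: print("s",x)
for x in B: print("d",x)
```

```text
[0.50803617 0.07412636 0.21599561] 6.59814546710585 [-1.40754901e-03 -5.16654526e-04 -9.99998876e-01] 0.012926547219891825
rod_left_tip [([379.0, 180.0], [0.539, 0.1196], 0.93)]
rod_right_tip [([370.0, 297.0], [0.5468, 0.031], 0.77), ([379.0, 183.0], [0.5395, 0.1178], 0.53)]
exp [0.50841536 0.07084822 0.18829677] [302.33290158 214.99595956] [294.62281169 229.04057217]
s {'point': [292.0, 288.3], 'p': 0.77}
s {'point': [302.8, 212.3], 'p': 0.68}
d {'point': [294.9, 230.4], 'p': 0.8}
d {'point': [359.7, 275.5], 'p': 0.56}
```

View pics/w7.png

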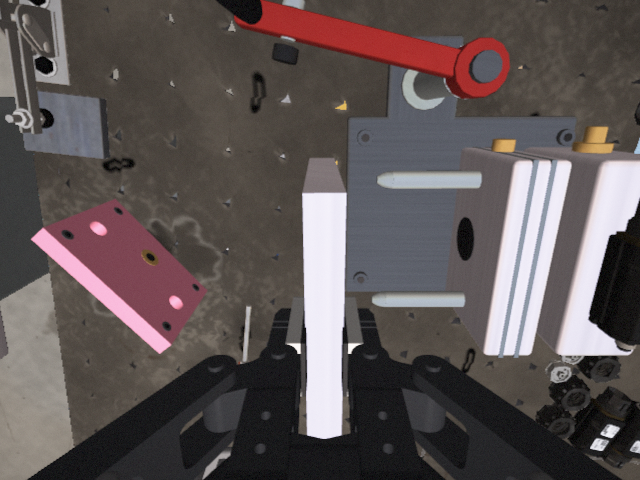

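The view shows rod tips at (378,180) and (373,299) and the plate's far end at row 192. Laterally the bores line up with the rods within about 1 mm. Now I'll lower the plate to rod height.

>>> {"op": "jog_arm", "data": {
  "moves": [
    {"slide":[0,0,20],"angular":[0,0,0],"fingers":1.0},
    {"slide":[0,0,45],"angular":[0,0,0],"fingers":1.0},
    {"slide":[0,0,70],"angular":[0,0,0],"fingers":1.0},
    {"slide":[0,0,88],"angular":[0,0,0],"fingers":1.0},
    {"slide":[0,0,88],"angular":[0,0,0],"fingers":1.0},
    {"slide":[0,0,88],"angular":[0,0,0],"fingers":1.0},
    {"slide":[0,10,88],"angular":[0,0,0],"fingers":1.0},
    {"slide":[0,20,88],"angular":[0,0,0],"fingers":1.0},
    {"slide":[0,25,88],"angular":[0,0,0],"fingers":1.0},
    {"slide":[0,25,88],"angular":[0,0,0],"fingers":1.0}
  ]
}}

```text
clock: 14.22
tcp_pos: [0.5365, 0.0782, 0.1299]
orientation: [0.002, 0.665, 0.747, 0.001]
wrist_force: [-0.3, 0.9, -3.5]
finger_gap: 0.0128
grip_force: 59.1
```

Run:
```python
from h import *
a=read_camera("scene");b=read_camera("side");t=tool()
e=t[:3,3]+t[:3,0]*-.0033+np.array([0,0,-.0277]);M=np.array([.5428,.0745,.1])
for n,p in(("s",a),("d",b)):
  print(n,"exp",proj(p,e),"M",proj(p,M),[x for x in tip_of("bores_mid",p)][:3],[x for x in tip_of("rods_mid_tip",p)][:2])
def crop(p,x,y,w,h,s): return cv2.resize(p["color"][y:y+h,x:x+w],None,fx=s,fy=s,interpolation=cv2.INTER_CUBIC)
im=np.hstack([crop(a,270,180,80,100,5),crop(b,220,200,80,100,5)]);cv2.imwrite("pics/c2.png",im[:,:,::-1])
```

```text
s exp [306.78453072 234.45060646] M [308.28975964 233.49482574] [{'point': [291.0, 291.2], 'p': 0.64}, {'point': [307.1, 235.4], 'p': 0.63}] [{'point': [307.6, 235.0], 'p': 0.83}]
d exp [285.02997396 256.77950977] M [282.15689891 256.4803316 ] [{'point': [359.1, 274.9], 'p': 0.81}, {'point': [284.5, 257.1], 'p': 0.76}] [{'point': [246.3, 271.6], 'p': 0.68}, {'point': [282.7, 253.2], 'p': 0.61}]
```

View pics/c2.png

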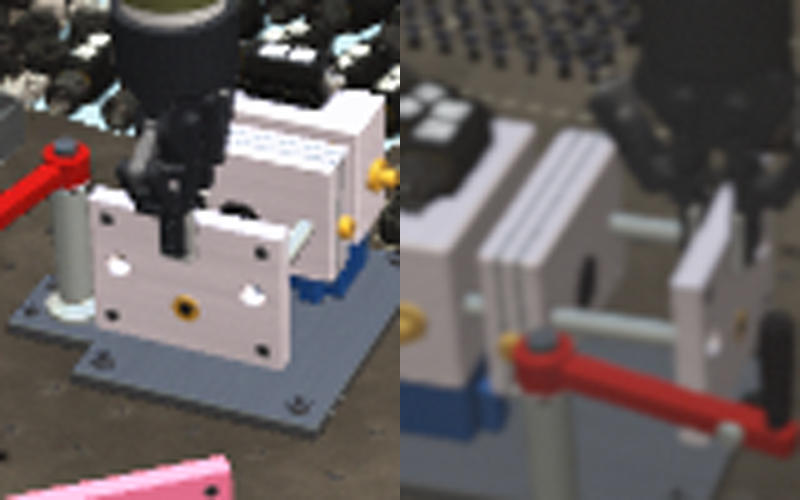

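The crop shows the plate upright just before the rods, with the bores at (118,266) and (252,293) facing the noses. Advancing slowly while watching the force.

>>> {"op": "jog_arm", "data": {
  "moves": [
    {"slide":[0,4,0],"angular":[0,0,0],"fingers":1.0},
    {"slide":[0,8,0],"angular":[0,0,0],"fingers":1.0},
    {"slide":[0,11,0],"angular":[0,0,0],"fingers":1.0},
    {"slide":[0,14,0],"angular":[0,0,0],"fingers":1.0},
    {"slide":[0,14,0],"angular":[0,0,0],"fingers":1.0}
  ]
}}

```text
clock: 14.93
tcp_pos: [0.5483, 0.0798, 0.1286]
orientation: [0.0, 0.665, 0.747, 0.0]
wrist_force: [0.3, -0.5, -3.8]
finger_gap: 0.0132
grip_force: 59.2
```

>>> {"op": "jog_arm", "data": {
  "moves": [
    {"slide":[0,4,0],"angular":[0,0,0],"fingers":1.0},
    {"slide":[0,8,0],"angular":[0,0,0],"fingers":1.0},
    {"slide":[0,12,0],"angular":[0,0,0],"fingers":1.0},
    {"slide":[0,16,0],"angular":[0,0,0],"fingers":1.0},
    {"slide":[0,20,0],"angular":[0,0,0],"fingers":1.0},
    {"slide":[0,20,0],"angular":[0,0,0],"fingers":1.0}
  ]
}}

```text
clock: 15.43
tcp_pos: [0.5683, 0.0822, 0.1286]
orientation: [0.0, 0.665, 0.747, 0.0]
wrist_force: [-0.1, -0.0, -3.6]
finger_gap: 0.0129
grip_force: 59.1
```

>>> {"op": "jog_arm", "data": {
  "moves": [
    {"slide":[0,0,0.7],"angular":[0,0,0],"fingers":1.0},
    {"slide":[0,0,1.2],"angular":[0,0,0],"fingers":1.0},
    {"slide":[0,0,1.2],"angular":[0,0,0],"fingers":1.0}
  ]
}}

```text
clock: 15.68
tcp_pos: [0.5668, 0.0821, 0.1271]
orientation: [-0.0, 0.665, 0.747, -0.0]
wrist_force: [-0.1, -0.6, -2.9]
finger_gap: 0.0129
grip_force: 59.1
```

>>> {"op": "jog_arm", "data": {
  "moves": [
    {"slide":[0,0,0.6],"angular":[0,0,0],"fingers":1.0},
    {"slide":[0,0,1.0],"angular":[0,0,0],"fingers":1.0},
    {"slide":[0,0,1.0],"angular":[0,0,0],"fingers":1.0}
  ]
}}

```text
clock: 15.93
tcp_pos: [0.5672, 0.082, 0.1265]
orientation: [0.0, 0.665, 0.747, -0.0]
wrist_force: [-0.1, -0.9, -3.4]
finger_gap: 0.0127
grip_force: 59.3
```

>>> {"op": "jog_arm", "data": {
  "moves": [
    {"slide":[0,0,0.7],"angular":[0,0,0],"fingers":1.0},
    {"slide":[0,0,1.4],"angular":[0,0,0],"fingers":1.0},
    {"slide":[0,0,1.4],"angular":[0,0,0],"fingers":1.0}
  ]
}}

```text
clock: 16.18
tcp_pos: [0.5678, 0.0818, 0.1261]
orientation: [0.001, 0.665, 0.747, 0.0]
wrist_force: [-1.7, -1.6, 4.6]
finger_gap: 0.0129
grip_force: 60.4
```

>>> {"op": "jog_arm", "data": {
  "moves": [
    {"slide":[0,0,-0.5],"angular":[0,0,0],"fingers":1.0},
    {"slide":[0,0,-0.5],"angular":[0,0,0],"fingers":0.72},
    {"slide":[0,0,-0.5],"angular":[0,0,0],"fingers":0.72},
    {"slide":[0,0,-0.5],"angular":[0,0,0],"fingers":0.72},
    {"slide":[0,0,-0.5],"angular":[0,0,0],"fingers":0.72}
  ]
}}

```text
clock: 16.6
tcp_pos: [0.5672, 0.0823, 0.1253]
orientation: [-0.0, 0.665, 0.747, 0.0]
wrist_force: [-0.3, -0.0, -0.5]
finger_gap: 0.0242
grip_force: 0.0
```

>>> {"op": "jog_arm", "data": {
  "moves": [
    {"slide":[0,0,-10],"angular":[0,0,0],"fingers":0.72},
    {"slide":[0,0,-25],"angular":[0,0,0],"fingers":0.72},
    {"slide":[0,0,-55],"angular":[0,0,0],"fingers":0.72},
    {"slide":[0,0,-90],"angular":[0,0,0],"fingers":0.72},
    {"slide":[0,0,-90],"angular":[0,0,0],"fingers":0.72}
  ]
}}

```text
clock: 17.02
tcp_pos: [0.5705, 0.0823, 0.2231]
orientation: [0.004, 0.665, 0.747, 0.004]
wrist_force: [1.2, 0.2, 1.4]
finger_gap: 0.0237
grip_force: 0.0
```

Run:
```python
from h import *
p,T=wrist();a=read_camera("scene");t=tool();print(t[:3,3])
def crop(p,x,y,w,h,s): return cv2.resize(p["color"][y:y+h,x:x+w],None,fx=s,fy=s,interpolation=cv2.INTER_CUBIC)
im=np.hstack([crop(a,270,180,80,100,4.8),cv2.resize(p["color"][100:400,200:500],(384,480))[:480]]);cv2.imwrite("pics/c3.png",im[:,:,::-1])
```

```text
[0.56862169 0.0822097  0.21804936]
```

View pics/c3.png

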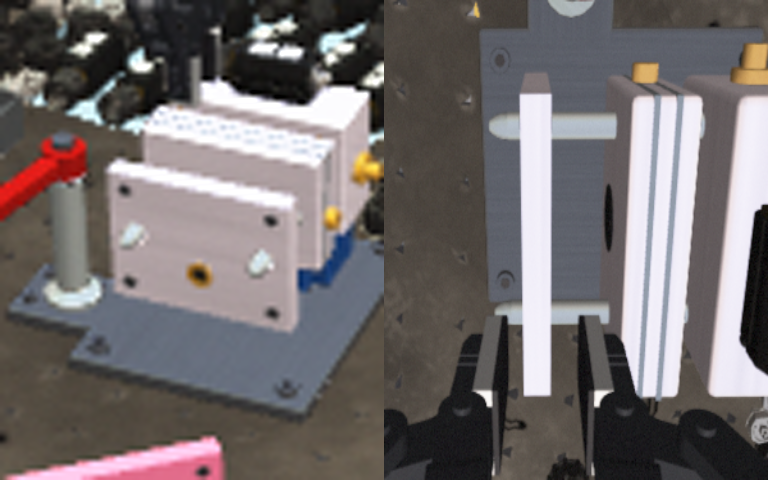

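The plate hangs upright on both rods: in the left crop the rod noses pass through both bores at (132,235) and (260,263). Next I'll turn the tool 90° in front of it, so both fingers push side by side. I have now viewed 12 pictures, over the 10 allowed, so I'll use only numbers from here.

>>> {"op": "jog_arm", "data": {
  "moves": [
    {"slide":[-3.5,-37,0],"angular":[0,0,-7],"fingers":0.65},
    {"slide":[-3.5,-37,0],"angular":[0,0,-14],"fingers":0.65},
    {"slide":[-3.5,-37,0],"angular":[0,0,-21],"fingers":0.65},
    {"slide":[-3.5,-37,0],"angular":[0,0,-28],"fingers":0.65},
    {"slide":[-3.5,-37,0],"angular":[0,0,-35],"fingers":0.65},
    {"slide":[-3.5,-37,0],"angular":[0,0,-42],"fingers":0.65},
    {"slide":[-3.5,-37,0],"angular":[0,0,-49],"fingers":0.65},
    {"slide":[-3.5,-37,0],"angular":[0,0,-56],"fingers":0.65},
    {"slide":[-3.5,-37,0],"angular":[0,0,-63],"fingers":0.65},
    {"slide":[-3.5,-37,0],"angular":[0,0,-70],"fingers":0.65}
  ]
}}

```text
clock: 17.95
tcp_pos: [0.53, 0.0744, 0.2142]
orientation: [-0.001, 0.113, 0.994, -0.0]
wrist_force: [0.7, 0.1, -0.7]
finger_gap: 0.0296
grip_force: 0.0
```

>>> {"op": "jog_arm", "data": {
  "moves": [
    {"slide":[0,0,0],"angular":[0,0,-7],"fingers":0.65},
    {"slide":[0,0,0],"angular":[0,0,-14],"fingers":0.65},
    {"slide":[0,0,0],"angular":[0,0,-20],"fingers":0.65},
    {"slide":[0,0,0],"angular":[0,0,-20],"fingers":0.65}
  ]
}}

```text
clock: 18.28
tcp_pos: [0.53, 0.0744, 0.2143]
orientation: [-0.001, -0.06, 0.998, 0.0]
wrist_force: [-0.5, -0.2, 0.3]
finger_gap: 0.0297
grip_force: 0.0
```

```bash
cat > st.py <<'E'
from h import *
s=get_state();t=tool();M=np.array([.5428,.0745,0]);a=np.radians(6.7);X=np.array([np.cos(a),np.sin(a),0]);Y=np.array([-X[1],X[0],0])
d=t[:3,3]-M;print("fix x %.1f y %.1f z %.1f"%(d@X*1e3-115,d@Y*1e3,d[2]*1e3),"toolx yaw",np.degrees(np.arctan2(t[1,0],t[0,0])),"F",np.round(s["wrist_force"],1),s["finger_gap"])
E
python3 st.py
```

```text
fix x -127.7 y 1.4 z 214.3 toolx yaw -173.16599259924348 F [-0.5 -0.2  0.3] 0.02969556975088556
```

>>> {"op": "jog_arm", "data": {
  "moves": [
    {"slide":[0,1.4,35],"angular":[0,0,0],"fingers":0.65},
    {"slide":[0,1.4,70],"angular":[0,0,0],"fingers":0.65},
    {"slide":[0,-1.4,100],"angular":[0,0,0],"fingers":0.65},
    {"slide":[0,-1.4,112],"angular":[0,0,0],"fingers":0.65},
    {"slide":[0,-1.4,112],"angular":[0,0,0],"fingers":0.65},
    {"slide":[-5,-1.4,112],"angular":[0,0,0],"fingers":0.65},
    {"slide":[-10,-1.4,112],"angular":[0,0,0],"fingers":0.65},
    {"slide":[-15,-1.4,112],"angular":[0,0,0],"fingers":0.65},
    {"slide":[-20,-1.4,112],"angular":[0,0,0],"fingers":0.65},
    {"slide":[-25,-1.4,112],"angular":[0,0,0],"fingers":0.65}
  ]
}}

```text
clock: 19.12
tcp_pos: [0.5571, 0.0759, 0.1046]
orientation: [0.001, -0.058, 0.998, -0.0]
wrist_force: [-1.2, -0.4, -0.1]
finger_gap: 0.0297
grip_force: 0.0
```

>>> {"op": "jog_arm", "data": {
  "moves": [
    {"slide":[-5,0,0],"angular":[0,0,0],"fingers":0.65},
    {"slide":[-10,0,0],"angular":[0,0,0],"fingers":0.65},
    {"slide":[-15,0,0],"angular":[0,0,0],"fingers":0.65},
    {"slide":[-20,0,0],"angular":[0,0,0],"fingers":0.65},
    {"slide":[-24,0,0],"angular":[0,0,0],"fingers":0.65},
    {"slide":[-28,0,0],"angular":[0,0,0],"fingers":0.65}
  ]
}}

```text
clock: 19.62
tcp_pos: [0.5839, 0.0791, 0.1034]
orientation: [-0.0, -0.058, 0.998, -0.0]
wrist_force: [-2.7, -0.8, -0.1]
finger_gap: 0.0299
grip_force: 0.0
```

```bash
python3 st.py
```

```text
fix x -73.6 y -0.2 z 103.4 toolx yaw -173.31498567098436 F [-2.7 -0.8 -0.1] 0.029916795764658926
```

>>> {"op": "jog_arm", "data": {
  "moves": [
    {"slide":[-4,0,0],"angular":[0,0,0],"fingers":0.65},
    {"slide":[-7,0,0],"angular":[0,0,0],"fingers":0.65},
    {"slide":[-10,0,0],"angular":[0,0,0],"fingers":0.65},
    {"slide":[-13,0,0],"angular":[0,0,0],"fingers":0.65},
    {"slide":[-13,0,0],"angular":[0,0,0],"fingers":0.65}
  ]
}}

```text
clock: 20.03
tcp_pos: [0.5971, 0.0807, 0.1033]
orientation: [0.0, -0.058, 0.998, -0.0]
wrist_force: [-0.6, -1.1, -0.4]
finger_gap: 0.0297
grip_force: 0.0
```

```bash
python3 st.py
```

```text
fix x -60.3 y -0.2 z 103.3 toolx yaw -173.3172481842868 F [-0.6 -1.1 -0.4] 0.029652380104759006
```

>>> {"op": "jog_arm", "data": {
  "moves": [
    {"slide":[-2,0,0],"angular":[0,0,0],"fingers":0.65},
    {"slide":[-4,0,0],"angular":[0,0,0],"fingers":0.65},
    {"slide":[-4,0,0],"angular":[0,0,0],"fingers":0.65}
  ]
}}

```text
clock: 20.28
tcp_pos: [0.5986, 0.081, 0.103]
orientation: [-0.002, -0.058, 0.998, -0.0]
wrist_force: [-6.8, -1.6, 2.4]
finger_gap: 0.0298
grip_force: 0.0
```

>>> {"op": "jog_arm", "data": {
  "moves": [
    {"slide":[-1.5,0,0],"angular":[0,0,0],"fingers":0.65},
    {"slide":[-3,0,0],"angular":[0,0,0],"fingers":0.65},
    {"slide":[-3,0,0],"angular":[0,0,0],"fingers":0.65}
  ]
}}

```text
clock: 20.53
tcp_pos: [0.5984, 0.0811, 0.1026]
orientation: [-0.005, -0.058, 0.998, -0.0]
wrist_force: [-16.2, -2.4, 5.5]
finger_gap: 0.0299
grip_force: 0.0
```

Solid stop at 16 N, at the expected home position. Back off, rise, and measure.

>>> {"op": "jog_arm", "data": {
  "moves": [
    {"slide":[10,0,0],"angular":[0,0,0],"fingers":0.65},
    {"slide":[35,0,0],"angular":[0,0,0],"fingers":0.65},
    {"slide":[45,0,-40],"angular":[0,0,0],"fingers":0.65},
    {"slide":[45,0,-80],"angular":[0,0,0],"fingers":0.65},
    {"slide":[25,0,-120],"angular":[0,0,0],"fingers":0.65},
    {"slide":[0,0,-150],"angular":[0,0,0],"fingers":0.65},
    {"slide":[0,0,-150],"angular":[0,0,0],"fingers":0.65},
    {"slide":[0,0,-150],"angular":[0,0,0],"fingers":0.65}
  ]
}}

```text
clock: 21.2
tcp_pos: [0.6072, 0.0816, 0.2567]
orientation: [0.004, -0.058, 0.998, -0.0]
wrist_force: [-0.2, -0.6, -1.6]
finger_gap: 0.0303
grip_force: 0.0
```

```bash
python3 st.py
python3 - <<'E'
from h import *
p,T=wrist();cv2.imwrite("pics/w8.png",p["color"][:,:,::-1])
M=np.array([.5428,.0745,0]);a=np.radians(6.7);X=np.array([np.cos(a),np.sin(a),0]);Y=np.array([-X[1],X[0],0])
# brightness profile along fixture x at z=.145, several y
g=cv2.cvtColor(p["color"],cv2.COLOR_RGB2GRAY)
for y in (-.03,0,.03):
    r=[]
    for x in range(-60,20,2):
        u=proj(p,M+X*(x/1e3+.115)+Y*y+np.array([0,0,.145]),T).round().astype(int)
        r.append(int(g[u[1],u[0]]) if 0<=u[0]<640 and 0<=u[1]<480 else -1)
    print(y,r)
for c in("scene","side"):
    q=read_camera(c);f=lambda x:proj(q,M+X*(x+.115)+np.array([0,0,.0985]))
    print(c,"home bores_mid",f(-.039),"at -.06",f(-.06),[(np.round(d["point"],1),d["p"]) for d in tip_of("bores_mid",q)][:3])
E
```

```text
fix x -50.2 y -0.5 z 256.7 toolx yaw -173.3166377435734 F [-0.2 -0.6 -1.6] 0.030324672171280164
-0.03 [132, 130, 130, 130, 131, 131, 159, 252, 252, 253, 253, 252, 252, 250, 236, 252, 252, 250, 252, 191, 189, 252, 252, 252, 204, 185, 251, 245, 48, 30, 18, 29, 26, 19, 24, 26, 19, 25, 24, 22]
0 [130, 131, 132, 127, 128, 133, 164, 252, 252, 252, 252, 252, 252, 249, 239, 252, 252, 251, 251, 192, 197, 252, 252, 252, 205, 188, 251, 252, 252, 248, 210, 251, 252, 252, 252, 252, 251, 199, 16, 19]
0.03 [132, 133, 132, 125, 125, 127, 161, 252, 252, 252, 253, 251, 251, 249, 239, 252, 252, 251, 251, 234, 196, 251, 252, 252, 194, 186, 252, 248, 100, 100, 88, 66, 51, 26, 29, 21, 24, 29, 27, 27]
scene home bores_mid [317.99582811 221.16488143] at -.06 [315.37632524 224.60735831] [(array([294. , 286.3]), 0.68), (array([318.5, 222. ]), 0.61), (array([284.5, 211.3]), 0.29)]
side home bores_mid [254.29771924 252.95695511] at -.06 [261.9321113  254.05254464] [(array([256.7, 252.9]), 0.91), (array([359.6, 276.7]), 0.58)]
```

Profile confirms it: plate front at about -46 mm, the joints closed, block face at 0. Now to the keeper stick.

>>> {"op": "jog_arm", "data": {
  "moves": [
    {"slide":[40,37,0],"angular":[0,0,-7],"fingers":0.3},
    {"slide":[70,65,0],"angular":[0,0,-14],"fingers":0.3},
    {"slide":[98,91,0],"angular":[0,0,-21],"fingers":0.3},
    {"slide":[125,116,0],"angular":[0,0,-28],"fingers":0.3},
    {"slide":[142,132,0],"angular":[0,0,-35],"fingers":0.3},
    {"slide":[142,132,0],"angular":[0,0,-40],"fingers":0.3},
    {"slide":[142,132,0],"angular":[0,0,-40],"fingers":0.3},
    {"slide":[142,132,0],"angular":[0,0,-40],"fingers":0.3}
  ]
}}

```text
clock: 22.12
tcp_pos: [0.4464, 0.196, 0.2529]
orientation: [-0.0, -0.395, 0.919, -0.0]
wrist_force: [0.5, -0.2, -0.2]
finger_gap: 0.0596
grip_force: 0.0
```

```bash
python3 st.py
python3 - <<'E'
from h import *
p,T=wrist();t=tool();print(t[:3,3])
for d in tip_of("keeper_grip",p):
    x=onz(ray(p,d["point"],T),.171);print(d,x,t[:3,:3].T@(x-t[:3,3])*1e3)
E
```

```text
fix x -196.5 y 131.9 z 252.9 toolx yaw -133.42517940393788 F [ 0.5 -0.2 -0.2] 0.0596299311524527
[0.44701485 0.19574746 0.25293734]
{'point': [319.3, 273.0], 'p': 0.82} [0.45582425 0.20215991 0.171     ] [-10.77187341  -1.9928713   81.929526  ]
```

>>> {"op": "jog_arm", "data": {
  "moves": [
    {"slide":[-5,-2,0],"angular":[0,0,0],"fingers":0.35},
    {"slide":[-5,-2,30],"angular":[0,0,0],"fingers":0.35},
    {"slide":[-5,-2,60],"angular":[0,0,0],"fingers":0.35},
    {"slide":[-5,-2,86],"angular":[0,0,0],"fingers":0.35},
    {"slide":[-5,-2,86],"angular":[0,0,0],"fingers":0.35},
    {"slide":[-5,-2,86],"angular":[0,0,0],"fingers":1.0},
    {"slide":[-5,-2,86],"angular":[0,0,0],"fingers":1.0},
    {"slide":[-5,-2,86],"angular":[0,0,0],"fingers":1.0},
    {"slide":[-5,-2,86],"angular":[0,0,0],"fingers":1.0},
    {"slide":[-5,-2,86],"angular":[0,0,0],"fingers":1.0}
  ],
  "squeeze": 25
}}

```text
clock: 23.05
tcp_pos: [0.4522, 0.1987, 0.1691]
orientation: [0.001, -0.396, 0.918, 0.0]
wrist_force: [-4.9, 1.0, 6.7]
finger_gap: 0.0166
grip_force: 24.7
```

Run:
```python
from h import *
s=get_state();t=tool();print(s["finger_gap"],s["grip_force"],s["tcp_pos"],s["wrist_force"])
P=np.array([.5765,.190]);g=t[:2,3]
print(np.degrees(np.arctan2(*(g-P)[::-1])),np.linalg.norm(g-P))
for k in range(1,16):
    b=np.radians(6.7*k);d=P+np.array([[np.cos(b),-np.sin(b)],[np.sin(b),np.cos(b)]])@(g-P)-g
    print(k,np.round(t[:2,:2].T@d*1e3).astype(int).tolist(),end=" ")
```

```text
0.016571117792519675 24.729109327308834 [0.45222032 0.19871293 0.16913357] [-4.89037957  1.01012679  6.7449232 ]
175.98970011724433 0.12458472447394975
1 [11, -10] 2 [20, -21] 3 [28, -33] 4 [35, -46] 5 [40, -60] 6 [44, -74] 7 [45, -88] 8 [46, -103] 9 [44, -117] 10 [41, -131] 11 [36, -145] 12 [29, -158] 13 [21, -170] 14 [12, -182] 15 [2, -192]
```

>>> {"op": "jog_arm", "data": {
  "moves": [
    {"slide":[11,-10,0],"angular":[0,0,0],"fingers":1.0},
    {"slide":[20,-21,0],"angular":[0,0,0],"fingers":1.0},
    {"slide":[28,-33,0],"angular":[0,0,0],"fingers":1.0},
    {"slide":[35,-46,0],"angular":[0,0,0],"fingers":1.0},
    {"slide":[40,-60,0],"angular":[0,0,0],"fingers":1.0},
    {"slide":[44,-74,0],"angular":[0,0,0],"fingers":1.0},
    {"slide":[45,-88,0],"angular":[0,0,0],"fingers":1.0},
    {"slide":[46,-103,0],"angular":[0,0,0],"fingers":1.0},
    {"slide":[44,-117,0],"angular":[0,0,0],"fingers":1.0},
    {"slide":[41,-131,0],"angular":[0,0,0],"fingers":1.0}
  ]
}}

```text
clock: 23.88
tcp_pos: [0.5206, 0.0778, 0.1684]
orientation: [0.001, -0.396, 0.918, -0.0]
wrist_force: [-2.9, 2.5, 5.0]
finger_gap: 0.0163
grip_force: 26.6
```

>>> {"op": "jog_arm", "data": {
  "moves": [
    {"slide":[-5,-14,0],"angular":[0,0,0],"fingers":1.0},
    {"slide":[-12,-27,0],"angular":[0,0,0],"fingers":1.0},
    {"slide":[-20,-39,0],"angular":[0,0,0],"fingers":1.0},
    {"slide":[-24,-45,0],"angular":[0,0,0],"fingers":1.0},
    {"slide":[-29,-51,0],"angular":[0,0,0],"fingers":1.0},
    {"slide":[-34,-56,0],"angular":[0,0,0],"fingers":1.0},
    {"slide":[-39,-61,0],"angular":[0,0,0],"fingers":1.0},
    {"slide":[-39,-61,0],"angular":[0,0,0],"fingers":1.0}
  ]
}}

```text
clock: 24.55
tcp_pos: [0.5922, 0.065, 0.1681]
orientation: [0.001, -0.396, 0.918, -0.0]
wrist_force: [-0.6, 0.9, 3.4]
finger_gap: 0.0165
grip_force: 25.2
```

```bash
python3 st.py;python3 - <<'E'
from h import *
d=tool()[:2,3]-[.5765,.190];print(np.degrees(np.arctan2(*d[::-1]))+83.3,np.linalg.norm(d))
E
```

```text
fix x -67.1 y -15.2 z 168.1 toolx yaw -133.30803511914604 F [-0.6  0.9  3.4] 0.01646569196020046
0.4393690654187452 0.12600054232497745
```

Shut to within about 0.01 rad. Release and retreat.

>>> {"op": "jog_arm", "data": {
  "moves": [
    {"slide":[0,0,0],"angular":[0,0,0],"fingers":0.55},
    {"slide":[0,0,0],"angular":[0,0,0],"fingers":0.55},
    {"slide":[0,0,0],"angular":[0,0,0],"fingers":0.55},
    {"slide":[0,0,-30],"angular":[0,0,0],"fingers":0.55},
    {"slide":[0,0,-60],"angular":[0,0,0],"fingers":0.55},
    {"slide":[0,0,-100],"angular":[0,0,0],"fingers":0.55},
    {"slide":[0,0,-120],"angular":[0,0,0],"fingers":0.55},
    {"slide":[0,0,-120],"angular":[0,0,0],"fingers":0.55}
  ]
}}

```text
clock: 25.22
tcp_pos: [0.5927, 0.065, 0.2934]
orientation: [0.004, -0.396, 0.918, -0.002]
wrist_force: [1.0, -1.1, 0.3]
finger_gap: 0.0384
grip_force: 0.0
```

```bash
python3 st.py
python3 - <<'E'
from h import *
M=np.array([.5428,.0745,0]);a=np.radians(6.7);X=np.array([np.cos(a),np.sin(a),0]);Y=np.array([-X[1],X[0],0])
F=lambda x,y,z:M+X*(x+115)/1e3+Y*y/1e3+np.array([0,0,z/1e3])
p,T=wrist();print("grip exp",proj(p,F(-66,-15,171),T),[(d["point"],d["p"]) for d in tip_of("keeper_grip",p)][:2])
hsv=cv2.cvtColor(p["color"],cv2.COLOR_RGB2HSV);m=(hsv[...,1]>180)&((hsv[...,0]<6)|(hsv[...,0]>174))
pts=[]
for y in range(10,90,10):  # red bar centre along fixture x at each y
    xs=[x for x in range(-120,-20) if (lambda u:0<=u[0]<640 and 0<=u[1]<480 and m[u[1],u[0]])(proj(p,F(x,y,131),T).round().astype(int))]
    if xs: pts.append((y,np.mean(xs),len(xs)))
print(pts)
if len(pts)>2: k=np.polyfit([q[0] for q in pts],[q[1] for q in pts],1);print("theta",np.arctan(k[0]))
E
```

```text
fix x -66.5 y -15.3 z 293.4 toolx yaw -133.32240036670677 F [ 1.  -1.1  0.3] 0.03842992055690013
grip exp [324.57816787 236.39262468] [([326.3, 236.7], 0.77), ([302.0, 240.9], 0.71)]
[(10, np.float64(-67.25), 12), (20, np.float64(-68.5), 14), (30, np.float64(-67.5), 14), (40, np.float64(-67.25), 12), (50, np.float64(-67.5), 14), (60, np.float64(-68.0), 15), (70, np.float64(-67.5), 14), (80, np.float64(-67.84615384615384), 13)]
theta -0.0010989006565632193
```

Bar measured shut (θ ≈ 0), and the arm is clear.

```bash
python3 -c "
from workcell import *
print(hand_in())"
```

```text
the job is handed in; nothing more can be done
None
```

The job is handed in at about 25 s on the robot's clock: the end plate hangs on both rods and sits home with the section against the block, and the keeper measures shut (about 0 rad). No verdict came back, and I viewed 12 pictures, two over the limit of 10.

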